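Put a sample vial under load in a manual test stand

TASK

Set up the cap test in the manual test stand: push the sliding table fully in to its stop so that the vial on it stands under the pressure foot, then push the hand wheel on top round by its upright handle, clockwise seen from above, through exactly one full turn, so that the foot comes down and loads the vial's cap. Only push with the fingers: do not grip the handle, do not lift the vial, do not turn the wheel well past one turn (the vial would be overloaded), and leave the things standing round the stand alone.

Things in the scene. Friction and masses are not known exactly. Their poses are not given: they have to be found in the camera images.
- stand: manual test stand fixed to the bench: base plate 18 mm high, x -170 to 55 mm, y +-65 mm; two columns, lead screw, grey bridge on top (224 mm high). Origin on the bench under the screw (= wheel) axis, z up, front = its -x side. The vial's place under the foot: x = -75 mm, y = 0. A crosshead arm 40 mm wide reaches to x = -98 mm, 152 mm above the bench
- table (a joint): travel of the sliding table in m: 0 = fully out towards the stand's front (as it starts), 0.050 = fully in against its stop, moving along the stand's +x. It needs about 2 N to slide and stays where it is left
- push_knob (a point): centre of the front face of the sliding table's black push knob, an upright disc 32 mm across, 12 mm thick, facing the stand's -x, on a 10 mm rod in front of the table; 37 mm above the bench, 90 mm in front of the vial's axis. Pushed along the stand's +x it slides the table in
- vial: the sample: screw-cap glass vial with a white cap, 28 mm across and 95 mm tall, standing loose in a 10 mm high ring on the sliding table, its underside 29.5 mm above the bench. Origin at the centre of its underside, z up to the cap
- foot: black round pressure foot, 32 mm across, under the crosshead arm; origin at the centre of its underside, 132.5 mm above the bench at the start, 8 mm above the cap of a vial under it. Sprung, 3 N per mm: about 13 N on the vial after one turn of the wheel
- wheel (a joint): turn of the hand wheel in rad: 0 at the start, growing clockwise seen from above, 6.283 = one full turn. One turn lowers the crosshead and foot by 12 mm. It needs about 4 N at the handle, does not coast and stays where it is left
- handle: upright steel handle of the hand wheel, 21 mm thick, top 305 mm above the bench. It runs round a circle of 50 mm radius about the stand's origin. Origin on its axis, 250 mm above the bench, z up. The wheel is black, three spokes, 122 mm across; rim top 256 mm, hub top 260 mm above the bench
- handle_mid (a point): point on the handle's axis, 284 mm above the bench, halfway up its free part (which spans 258 to 305 mm); starts at any angle round the wheel
- other_vial: bystander: another vial with a black cap, 28 mm across, 95 mm tall, standing on the bench behind the stand as seen from the robot; origin at the centre of its underside
- tin: bystander: round white tin, 56 mm across, 32 mm tall, on the bench; origin at the centre of its underside
- bottle: bystander: brown dropper bottle, 34 mm across, 102 mm tall, standing on the bench; origin at the centre of its underside
Things that resemble listed ones, but are neither listed nor needed, are in the scene too. Leave any pink look-alike of the vial alone.

How it is judged:
On the way, in this order (a step that is already met when the one before it is completed fails the run):
1. the sliding table is fully in, with the wheel not yet turned (value of joint table above 0.047 m and value of joint wheel below 0.5 rad), for 0.2 s.
2. the fingers push the handle past a quarter turn (value of joint wheel between 1.2 and 3.2 rad and contact force between the fingers and handle above 0.5 N).
3. the fingers push the handle past three quarters of a turn (value of joint wheel between 4.4 and 6.4 rad and contact force between the fingers and handle above 0.5 N).
At the end, for the whole second after the job is handed in: The wheel stands one full turn clockwise from its start (within 0.2 rad, about 11 degrees) and at rest, the sliding table is fully in (within 3 mm of its stop), and the foot presses on the cap of the upright vial with more than 6 N, the vial's axis within 6 mm of the foot's (value of joint wheel between 6.083 and 6.483 rad and velocity of joint wheel between -0.05 and 0.05 rad/s and value of joint table above 0.047 m and contact force between foot and vial above 6 N and horizontal distance between vial and foot below 0.006 m and angle between vial's own z axis and vertical below 0.08 rad); the robot touches nothing.
It fails at once if the vial is lifted out of its ring or tipped (height (world z) of vial above 0.037 m or angle between vial's own z axis and vertical above 0.3 rad).
It fails at once if the vial is overloaded (more than 18 N, about 50 degrees too far) (contact force between foot and vial above 18 N).
It fails at once if the wheel is turned well the wrong way (value of joint wheel below -0.4 rad).
It fails at once if the handle is gripped or shoved with more than 30 N (contact force between the fingers and handle above 30 N).
It fails at once if the other vial, the tin or the dropper bottle is moved (distance of any of other_vial, tin, bottle from where it was at the start of the episode above 0.025 m).
It also fails if it takes over 64 s, if anything falls off the work surface, if the arm or the gripper's body presses on something with over 40 N, if the wrist force passes 120 N, or if a joint passes its speed limit or range.

ROBOT

A 7-joint arm with a two-finger parallel gripper is mounted at the origin on a cart in front of the work surface, level with it; the furniture and walls round the work are solid. World frame = base frame: x ahead of the robot, y to its left, z up, the work surface at z = 0. Lengths are in m, angles in rad, forces in N, time in s.
With the tool pointing down it reaches from about 0.4 to 0.85 m from the base axis. Payload 4.5 kg.
Tool frame: the origin (TCP) lies at the very end of the fingers, on their centre line; the grasp point (between the pads) lies 19 mm behind it; z points along the fingers, y is the line along which they close (so a half turn about z gives the same grasp; the last joint's range is limited). The gripper opens to 88 mm and grips with 3 to 60 N. Pads are 18 mm wide; open, the fingers measure 123 mm over their backs; the gripper's body (75 mm by 187 mm) begins 45 mm behind the grasp point.
Start: joints at [1.228, 0.689, -0.195, 1.565, 0.157, 0.902, -0.215], TCP at [0.23, -0.581, 0.239] pointing down, gripper open.
Joint ranges: [-3.01, 3.01], [-0.46, 2.08], [-1.47, 1.51], [0.13, 2.56], [-1, 4.14], [0.04, 2.09], [-2.66, 2.66]. Speed limits (rad/s): [2.57, 2.57, 3.14, 3.14, 3.14, 3.14, 3.14].

INTERFACE

Orientations are given as a 3x3 rotation matrix whose columns are the frame's x, y, z axes.
In Python, from station import get_obs, camera, finish_job gives the robot as it stands. The module is installed in compiled form; this text tells all that it offers.
- The arm moves only by the shell command python3 -m crank 'ROWS' [FORCE]. ROWS is JSON, a list of rows, each an object of numbers: "dx", "dy", "dz": the shift along the world's x, y, z normalised to -1 to 1, where 1 is 0.5 m; "turn": the turn about the world's z normalised to -1 to 1, where 1 is 0.5 rad; "hand": the closure, from -1 (fully open) to 1 (shut), so that 0 is half open. In form: [{"dx": .., "dy": .., "dz": .., "turn": .., "hand": ..}, ...]. A call has 1 to 20 rows; each row is the pose to reach, as a shift and turn from the pose commanded when the call began; what a row does not reach only later rows make up. A row lasts 1/8 s, in which the tool goes at most 62.5 mm and 10.7 degrees, less where a joint would pass 70% of its speed; a pose out of reach is approached as far as the arm can. A call with a number of a shift or a turn outside -1 to 1 is refused whole. A call with a gripper value outside its range is refused whole. The fingers move at their own pace and stop on an object; FORCE is the grip in N (left out, the last holds). Time passes only in rows, so rows that repeat a pose let the fingers close. It gives the time, the measured TCP pose, the force, the opening and the grip force at its end, in the units of the state.
- get_obs(): the state, without advancing time (a new reading comes with each control period).
- camera(name): name is "scene" or "top" or "wrist"; returns a dict with "img" (384x512x3 uint8, red, green, blue), "z_map" (384x512 float32, m along the optical axis (not along the pixel's ray), 0 where there is no reading), "fx", "fy", "cx", "cy" (pixels), "position" and "attitude" of the camera in the world. Camera axes: x right, y down, z forward; pixel columns grow to the right and rows downward; lengths in m; the calibration is good to about 2 mm. The wrist camera is an equidistant fisheye: a pixel r from the principal point sees the ray r / f radians off the axis. A picture is of the moment at which its call begins.
- finish_job(): hands the job in; it is judged then, once.
The state is a dict: "clock": time; "joint_positions": joint angles; "qvel": joint speeds; "effort": joint torques, N m; "tool_pos": TCP position; "tcp_rot": TCP orientation; "force": force on the tool from outside, world axes, zero at the start; "torque": the same for the moment, N m; "gripper_width": finger opening in m; "grip_force": force on a finger pad.
Only numpy, scipy, OpenCV 4.12 (cv2) and the standard library are available. Lean on these libraries where they do the work, as an engineer would, in place of code of your own. Each camera call takes 0.05 s, during which the arm holds its last target. There are 200 camera calls.

## Working session

There is one attempt and no reset: what is moved stays moved. The work goes in short steps, Python scripts to look and compute and a shell command to move; the robot and the scene stay as the last step left them, time stands still between calls to the robot, and variables do not carry over. Pictures are saved under pics/ and viewed, at most 10 in all, crops included, and the job is handed in when it is done.

```bash
mkdir -p pics; cat > h.py <<'E'
import numpy as np, cv2
from station import get_obs, camera
def grab(n):
    c=camera(n); np.savez('c_%s.npz'%n,**c); return c
def load(n): return dict(np.load('c_%s.npz'%n))
def world(c,u,v,d=None):
    d=c['z_map'][int(v),int(u)] if d is None else d
    p=np.array([(u-c['cx'])/c['fx']*d,(v-c['cy'])/c['fy']*d,d])
    return c['attitude']@p+c['position']
def cloud(c):
    h,w=c['z_map'].shape; u,v=np.meshgrid(np.arange(w),np.arange(h)); d=c['z_map']
    p=np.stack([(u-c['cx'])/c['fx']*d,(v-c['cy'])/c['fy']*d,d],-1)
    P=p@c['attitude'].T+c['position']; P[d==0]=np.nan; return P
E
python3 - <<'E'
from h import *
a=grab('scene');b=grab('top')
for c in(a,b): print(c['position'],np.round(c['attitude'],3).tolist(),c['fx'],c['cx'],c['cy'])
cv2.imwrite('pics/s.png',cv2.resize(a['img'][...,::-1],(800,600),interpolation=cv2.INTER_CUBIC))
cv2.imwrite('pics/t.png',cv2.resize(b['img'][...,::-1],(800,600),interpolation=cv2.INTER_CUBIC))
o=get_obs();print(o['tcp_rot'],o['tool_pos'],o['gripper_width'],o['clock'])
E
```

```text
[0.01872046 0.47896046 0.79977444] [[-0.515, -0.592, 0.62], [-0.857, 0.356, -0.371], [-0.001, -0.723, -0.691]] 428.2736796269628 251.84655843807673 189.06217755269356
[0.44794491 0.13659031 1.20001906] [[0.01, -0.99, 0.138], [-1.0, -0.01, 0.005], [-0.004, -0.138, -0.99]] 460.8864199672946 248.4945109928865 185.41335913524074
[[ 9.29818392e-01  3.68017900e-01 -7.63826324e-04]
 [ 3.68018655e-01 -9.29817234e-01  1.47710195e-03]
 [-1.66618922e-04 -1.65453890e-03 -9.99998617e-01]] [ 0.2297013  -0.58064351  0.23800343] 0.08803557643493141 0.1
```

View pics/s.png

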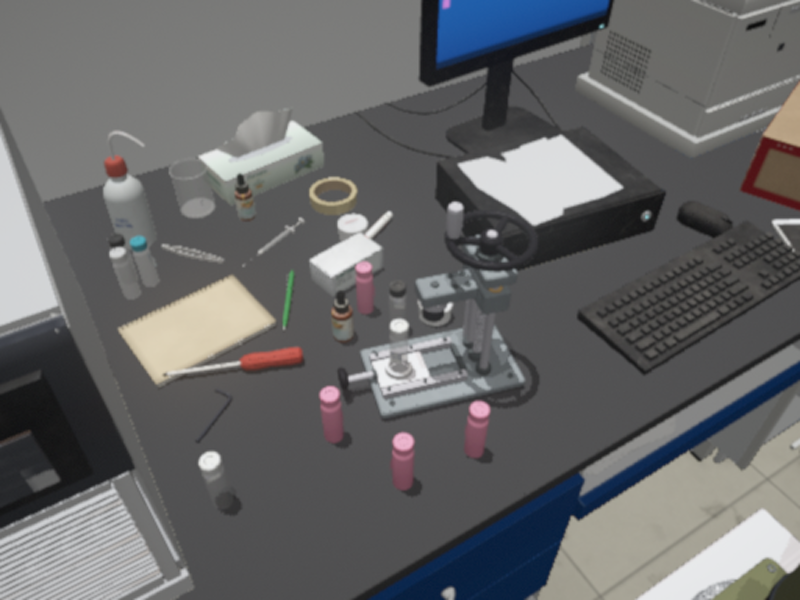

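View pics/t.png

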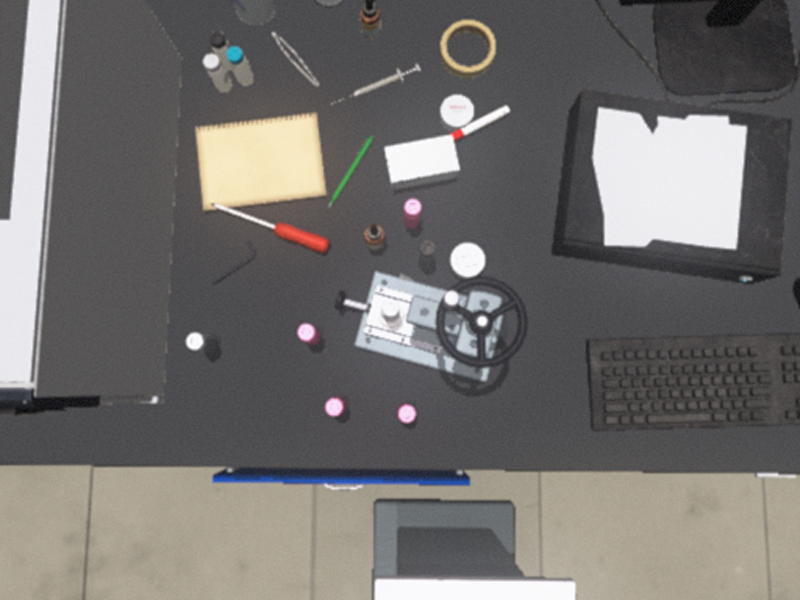

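The scene view shows the stand at (440,340), with the hand wheel at (490,240), the white handle at (455,215) and the knob at (345,380). In the top view the hub is at (482,321), the handle top at (452,298), the knob at (342,299) and the white-capped vial at (390,312). Look-alikes in the top view are a loose white-capped vial at (195,341) and pink vials at (307,333), (334,407), (407,413) and (412,208). I choose the vial in the table ring. Bystanders are the bottle (374,235), other vial (427,247) and tin (467,260).

```bash
python3 - <<'E'
from h import *
c=load('top');P=cloud(c)
def atz(u,v,z):
    r=c['attitude']@np.array([(u-c['cx'])/c['fx'],(v-c['cy'])/c['fy'],1]); return c['position']+r*(z-c['position'][2])/r[2]
k=512/800
for n,u,v,z in[('hub',482,321,.26),('handle',452,298,.305),('knob',342,299,.045),('vialcap',390,310,.1245),('bottle',374,235,.1),('ov',427,247,.095),('tin',467,260,.032),('pinkL',307,333,.095),('pinkB',334,407,.095),('pinkR',407,413,.095),('pinkT',412,208,.095)]:
    print(n,np.round(atz(u*k,v*k,z),4),np.round(world(c,u*k,v*k),4))
# handle top, bridge: cloud segments
Q=P.reshape(-1,3); near=(abs(Q[:,0]-.42)<.15)&(abs(Q[:,1]-0)<.2)
q=Q[near&(Q[:,2]>.285)&(Q[:,2]<.32)]
print('handle pts',len(q),q.mean(0),q.min(0),q.max(0))
q=Q[near&(Q[:,2]>.245)&(Q[:,2]<.272)]
print('wheel',len(q),cv2.minEnclosingCircle(q[:,:2].astype(np.float32)))
q=Q[near&(Q[:,2]>.012)&(Q[:,2]<.023)]
print('base',len(q),cv2.minAreaRect(q[:,:2].astype(np.float32)))
cr=c['img'][150:270,190:360][...,::-1]
cv2.imwrite('pics/t2.png',cv2.resize(cr,(800,565),interpolation=cv2.INTER_CUBIC))
E
```

```text
hub [0.5388 0.0187 0.26  ] [0.539  0.0184 0.258 ]
handle [0.563  0.0616 0.305 ] [0.5632 0.0615 0.3035]
knob [0.5931 0.2177 0.045 ] [0.592  0.217  0.0538]
vialcap [0.5672 0.1396 0.1245] [0.5673 0.1396 0.1232]
bottle [0.6872 0.1658 0.1   ] [0.6917 0.1664 0.0794]
ov [0.67   0.0829 0.095 ] [0.6703 0.0829 0.0935]
tin [0.6615 0.014  0.032 ] [0.6617 0.0138 0.0305]
pinkL [0.5336 0.267  0.095 ] [0.5338 0.2672 0.0927]
pinkB [0.4218 0.2231 0.095 ] [0.4218 0.2229 0.0979]
pinkR [0.414  0.1124 0.095 ] [0.414  0.1124 0.0952]
pinkT [0.7322 0.1067 0.095 ] [0.7325 0.1067 0.0941]
handle pts 83 [0.56148529 0.06368606 0.30212087] [0.55357999 0.05395606 0.28524285] [0.56913142 0.07325589 0.30843184]
wheel 1072 ((0.5394485592842102, 0.019292304292321205), 0.060837361961603165)
base 1400 ((0.48833945393562317, -0.0028096288442611694), (0.40558192133903503, 0.16665144264698029), 85.66557312011719)
```

View pics/t2.png

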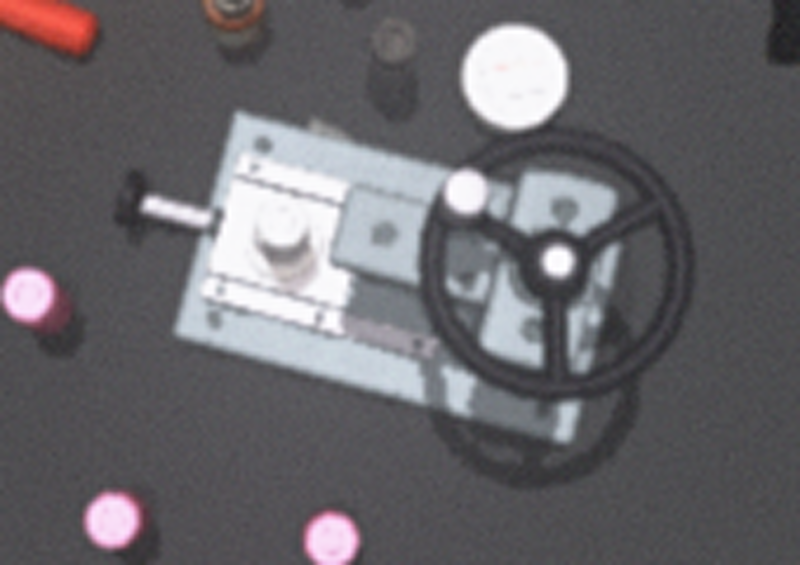

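```bash
python3 -m crank '[{"dz":0.12,"hand":1},{"dz":0.24,"hand":1},{"dx":0.4,"dy":0.7,"dz":0.26,"turn":0.94,"hand":1},{"dx":0.4,"dy":0.7,"dz":0.26,"turn":0.94,"hand":1},{"dx":0.4,"dy":0.7,"dz":0.26,"turn":0.94,"hand":1},{"dx":0.4,"dy":0.7,"dz":0.26,"turn":0.94,"hand":1},{"dx":0.4,"dy":0.7,"dz":0.26,"turn":0.94,"hand":1},{"dx":0.4,"dy":0.7,"dz":0.26,"turn":0.94,"hand":1},{"dx":0.4,"dy":0.7,"dz":0.26,"turn":0.94,"hand":1},{"dx":0.4,"dy":0.7,"dz":0.26,"turn":0.94,"hand":1},{"dx":0.4,"dy":0.7,"dz":0.26,"turn":0.94,"hand":1},{"dx":0.4,"dy":0.7,"dz":0.26,"turn":0.94,"hand":1}]' 20
python3 - <<'E'
from h import *
o=get_obs();print(o['joint_positions'],o['tcp_rot'])
c=load('top')
def atz(u,v,z):
    u=190+u/4.706;v=150+v/4.708
    r=c['attitude']@np.array([(u-c['cx'])/c['fx'],(v-c['cy'])/c['fy'],1]); return c['position']+r*(z-c['position'][2])/r[2]
A,B,C=[atz(*p,.018) for p in((237,113),(178,335),(572,442))]
print(A,B,C,np.degrees(np.arctan2(*(B-C)[:2])),np.linalg.norm(B-C),np.linalg.norm(A-B))
f=(B-C)[:2]/np.linalg.norm((B-C)[:2]);print('axis from base',(A+B)[:2]/2-.17*f, f)
E
```

```text
[ 1.22776868  0.68987982 -0.19446917  1.56623323  0.15730888  0.90253036
 -0.21509225] [[ 9.29818392e-01  3.68017900e-01 -7.63826324e-04]
 [ 3.68018655e-01 -9.29817234e-01  1.47710195e-03]
 [-1.66618922e-04 -1.65453890e-03 -9.99998617e-01]]
[0.64248697 0.16459651 0.018     ] [0.51977174 0.19515329 0.018     ] [ 0.46420148 -0.01874669  0.018     ] 14.563241386246348 0.22100058138847128 0.1264624290865706
axis from base [0.53838312 0.01533689] [0.25144846 0.96787069]schema error: expected keys dx, dy, dz, turn, hand
```

```bash
python3 -m crank '[{"dx":0,"dy":0,"dz":0.12,"turn":0,"hand":1},{"dx":0,"dy":0,"dz":0.24,"turn":0,"hand":1},{"dx":0.4,"dy":0.7,"dz":0.26,"turn":0.94,"hand":1},{"dx":0.4,"dy":0.7,"dz":0.26,"turn":0.94,"hand":1},{"dx":0.4,"dy":0.7,"dz":0.26,"turn":0.94,"hand":1},{"dx":0.4,"dy":0.7,"dz":0.26,"turn":0.94,"hand":1},{"dx":0.4,"dy":0.7,"dz":0.26,"turn":0.94,"hand":1},{"dx":0.4,"dy":0.7,"dz":0.26,"turn":0.94,"hand":1},{"dx":0.4,"dy":0.7,"dz":0.26,"turn":0.94,"hand":1},{"dx":0.4,"dy":0.7,"dz":0.26,"turn":0.94,"hand":1},{"dx":0.4,"dy":0.7,"dz":0.26,"turn":0.94,"hand":1},{"dx":0.4,"dy":0.7,"dz":0.26,"turn":0.94,"hand":1}]' 20
python3 - <<'E'
from h import *
o=get_obs();print(o['joint_positions'],o['tcp_rot'])
E
```

```text
clock: 1.6
tool_pos: [0.429, -0.2329, 0.3685]
tcp_rot: [[0.665, 0.747, -0.001], [0.747, -0.665, -0.001], [-0.001, -0.0, -1.0]]
force: [-0.6, -1.0, -0.3]
gripper_width: 0.0003
grip_force: 0.0
[ 0.68532445  0.37064509 -0.41129014  1.76251273  0.16921897  1.04391668
 -0.51385957] [[ 6.64807284e-01  7.47014327e-01 -9.33349902e-04]
 [ 7.47014231e-01 -6.64807845e-01 -5.17080858e-04]
 [-1.00676515e-03 -3.53466539e-04 -9.99999431e-01]]
```

```bash
python3 -m crank '[{"dx":0.346,"dy":0.986,"dz":0,"turn":0.946,"hand":1},{"dx":0.346,"dy":0.986,"dz":0,"turn":0.946,"hand":1},{"dx":0.346,"dy":0.986,"dz":0,"turn":0.946,"hand":1},{"dx":0.346,"dy":0.986,"dz":0,"turn":0.946,"hand":1},{"dx":0.346,"dy":0.986,"dz":0,"turn":0.946,"hand":1},{"dx":0.346,"dy":0.986,"dz":0,"turn":0.946,"hand":1},{"dx":0.346,"dy":0.986,"dz":0,"turn":0.946,"hand":1},{"dx":0.346,"dy":0.986,"dz":0,"turn":0.946,"hand":1},{"dx":0.346,"dy":0.986,"dz":0,"turn":0.946,"hand":1},{"dx":0.346,"dy":0.986,"dz":0,"turn":0.946,"hand":1},{"dx":0.346,"dy":0.986,"dz":-0.3,"turn":0.946,"hand":1},{"dx":0.346,"dy":0.986,"dz":-0.4,"turn":0.946,"hand":1},{"dx":0.346,"dy":0.986,"dz":-0.4,"turn":0.946,"hand":1},{"dx":0.346,"dy":0.986,"dz":-0.4,"turn":0.946,"hand":1},{"dx":0.346,"dy":0.986,"dz":-0.4,"turn":0.946,"hand":1}]'
python3 - <<'E'
from h import *
o=get_obs();print(o['joint_positions'])
c=grab('top');s=grab('scene')
a=c['img'][140:260,170:330];b=s['img'][190:300,130:300]
cv2.imwrite('pics/k.png',np.hstack([cv2.resize(x[...,::-1],(400,300),interpolation=cv2.INTER_CUBIC) for x in(a,b)]))
E
```

```text
clock: 3.48
tool_pos: [0.6039, 0.2607, 0.1697]
tcp_rot: [[0.25, 0.968, 0.001], [0.968, -0.25, -0.0], [0.0, 0.001, -1.0]]
force: [-0.3, 0.2, -0.6]
gripper_width: 0.0005
grip_force: 0.0
[-0.23545544  0.84380328 -0.4695089   1.51453171  0.45030529  0.89145959
 -1.1082066 ]
```

View pics/k.png

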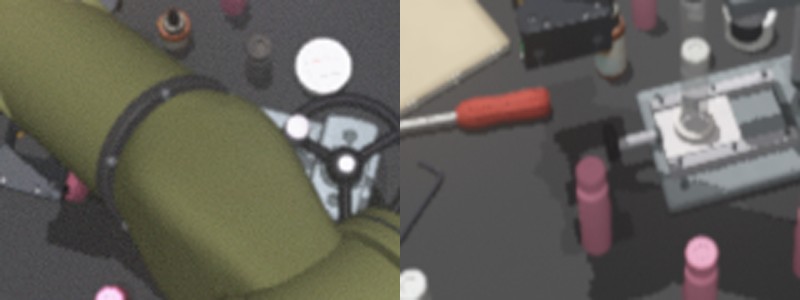

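```bash
python3 - <<'E'
from h import *
c=load('top');P=cloud(c)
for u,v in((230,200),(270,200),(295,220),(290,235),(250,235),(200,160),(175,150),(172,215),(310,240),(330,230)): print(u,v,np.round(P[v,u],3))
E
```

```text
230 200 [0.504 0.161 0.673]
270 200 [0.503 0.115 0.686]
295 220 [0.48  0.089 0.709]
290 235 [0.463 0.096 0.727]
250 235 [0.463 0.137 0.714]
200 160 [0.564 0.204 0.603]
175 150 [0.585 0.243 0.569]
172 215 [ 0.535  0.342 -0.   ]
310 240 [0.458 0.078 0.739]
330 230 [0.468 0.058 0.739]
```

```bash
python3 -m crank '[{"dx":0,"dy":0,"dz":-0.1,"turn":0,"hand":1},{"dx":0,"dy":0,"dz":-0.2,"turn":0,"hand":1},{"dx":0,"dy":0,"dz":-0.255,"turn":0,"hand":1},{"dx":0,"dy":0,"dz":-0.255,"turn":0,"hand":1}]'
python3 -m crank '[{"dx":-0.01,"dy":-0.02,"dz":0,"turn":0,"hand":1},{"dx":-0.015,"dy":-0.04,"dz":0,"turn":0,"hand":1},{"dx":-0.02,"dy":-0.06,"dz":0,"turn":0,"hand":1},{"dx":-0.025,"dy":-0.08,"dz":0,"turn":0,"hand":1},{"dx":-0.03,"dy":-0.09,"dz":0,"turn":0,"hand":1},{"dx":-0.033,"dy":-0.1,"dz":0,"turn":0,"hand":1},{"dx":-0.033,"dy":-0.1,"dz":0,"turn":0,"hand":1}]'
```

```text
clock: 4.08
tool_pos: [0.6033, 0.2619, 0.0416]
tcp_rot: [[0.249, 0.969, 0.0], [0.969, -0.249, -0.0], [-0.0, 0.0, -1.0]]
force: [-0.2, -0.2, -0.1]
gripper_width: 0.0005
grip_force: 0.0
clock: 4.95
tool_pos: [0.5861, 0.2108, 0.041]
tcp_rot: [[0.249, 0.969, -0.001], [0.969, -0.249, -0.002], [-0.002, -0.001, -1.0]]
force: [0.7, 0.5, 0.4]
gripper_width: 0.0004
grip_force: 0.2
```

```bash
python3 -m crank '[{"dx":-0.003,"dy":-0.012,"dz":0,"turn":0,"hand":1},{"dx":-0.006,"dy":-0.024,"dz":0,"turn":0,"hand":1},{"dx":-0.009,"dy":-0.036,"dz":0,"turn":0,"hand":1},{"dx":-0.011,"dy":-0.044,"dz":0,"turn":0,"hand":1}]'
python3 -m crank '[{"dx":-0.001,"dy":-0.004,"dz":0,"turn":0,"hand":1},{"dx":-0.002,"dy":-0.008,"dz":0,"turn":0,"hand":1},{"dx":-0.002,"dy":-0.008,"dz":0,"turn":0,"hand":1}]'
python3 -c "
from h import *
s=grab('scene')
cv2.imwrite('pics/k2.png',cv2.resize(s['img'][190:300,190:350][...,::-1],(800,550),interpolation=cv2.INTER_CUBIC))"
```

```text
clock: 5.45
tool_pos: [0.5803, 0.1893, 0.041]
tcp_rot: [[0.248, 0.969, -0.001], [0.969, -0.248, -0.0], [-0.001, -0.001, -1.0]]
force: [0.5, 5.8, -1.2]
gripper_width: 0.0002
grip_force: 3.7
clock: 5.82
tool_pos: [0.5802, 0.1893, 0.0412]
tcp_rot: [[0.246, 0.969, 0.001], [0.969, -0.246, 0.006], [0.006, 0.0, -1.0]]
force: [1.1, 7.6, -6.0]
gripper_width: 0.0002
grip_force: 3.7
```

View pics/k2.png

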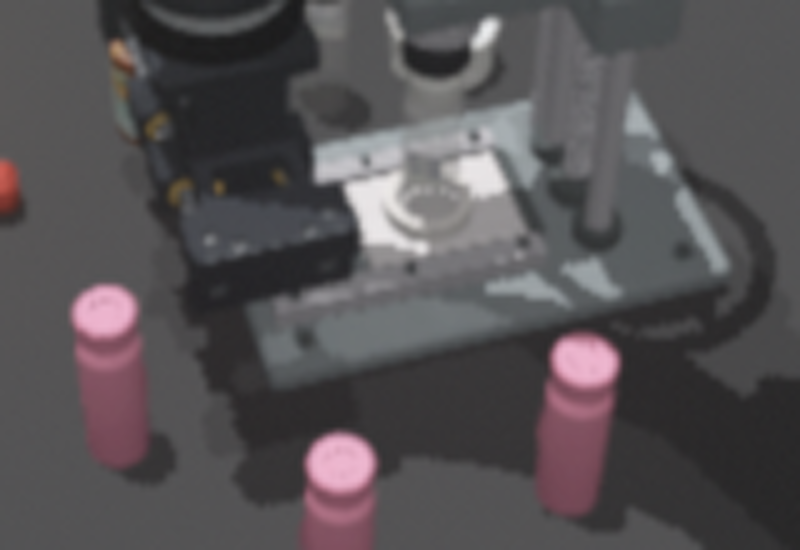

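```bash
python3 -m crank '[{"dx":0.02,"dy":0.08,"dz":0,"turn":0,"hand":1},{"dx":0.02,"dy":0.08,"dz":0,"turn":0,"hand":1},{"dx":0.02,"dy":0.08,"dz":0.65,"turn":0,"hand":1},{"dx":0.02,"dy":0.08,"dz":0.65,"turn":0,"hand":1},{"dx":0.02,"dy":0.08,"dz":0.65,"turn":0,"hand":1},{"dx":0.02,"dy":0.08,"dz":0.65,"turn":0,"hand":1},{"dx":0.02,"dy":0.08,"dz":0.65,"turn":0,"hand":1},{"dx":0.02,"dy":0.08,"dz":0.65,"turn":0,"hand":1},{"dx":0.02,"dy":0.08,"dz":0.65,"turn":0,"hand":1}]'
cat > path.py <<'E'
from h import *
H=np.array([.539,.0185]);R=get_obs()['tcp_rot']
def post(deg,gap=0,hx=.0105,hy=.0175,r=.0105,a0=61.2):
    "post centre for wheel turned clockwise by deg"
    a=np.radians(a0-deg); t=np.array([np.sin(a),-np.cos(a)])
    ex,ey=R[:2,0],R[:2,1]
    c=hx*np.clip(t@ex/.35,-1,1)*ex+hy*np.clip(t@ey/.35,-1,1)*ey
    return H+.05*np.array([np.cos(a),np.sin(a)])-c-(r+gap)*t
def rows(degs,p0,gap=0):
    for d in degs: print(d,np.round((post(d,gap)-p0)/.5,3))
E
python3 - <<'E'
from path import *
p=get_obs()['tool_pos'];print(p, (post(0,.014)-p[:2])/.5,(.271-p[2])/.5)
c=grab('scene');cv2.imwrite('pics/k3.png',cv2.resize(c['img'][110:300,190:380][...,::-1],(600,600),interpolation=cv2.INTER_CUBIC))
E
```

```text
clock: 7.0
tool_pos: [0.59, 0.2243, 0.3663]
tcp_rot: [[0.25, 0.968, 0.0], [0.968, -0.25, -0.002], [-0.002, 0.001, -1.0]]
force: [0.1, -0.4, -0.8]
gripper_width: 0.0002
grip_force: 0.0
[0.59000553 0.22425169 0.36625997] [-0.12695361 -0.27714254] -0.1905199468233305
```

View pics/k3.png

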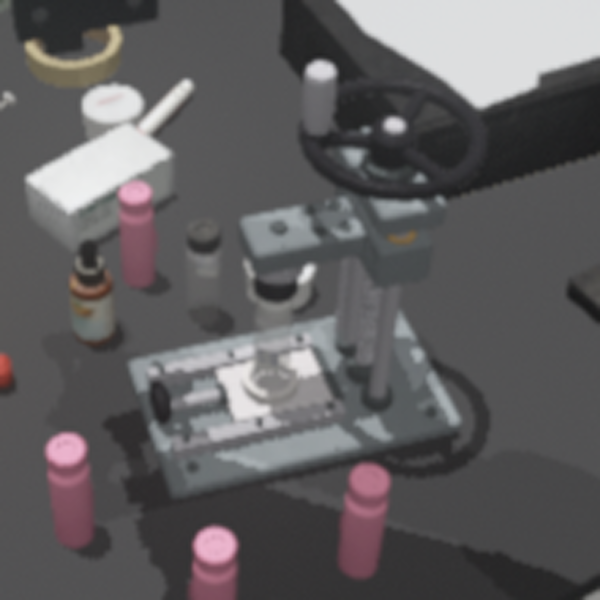

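The vial in its ring (272,375) stands under the foot (275,285), the knob is in at (160,400), and the handle has not moved (320,95). Next I move behind the handle.

```bash
python3 -m crank '[{"dx":-0.126,"dy":-0.276,"dz":0,"turn":0,"hand":1},{"dx":-0.126,"dy":-0.276,"dz":0,"turn":0,"hand":1},{"dx":-0.126,"dy":-0.276,"dz":0,"turn":0,"hand":1},{"dx":-0.126,"dy":-0.276,"dz":0,"turn":0,"hand":1},{"dx":-0.126,"dy":-0.276,"dz":-0.1,"turn":0,"hand":1},{"dx":-0.126,"dy":-0.276,"dz":-0.19,"turn":0,"hand":1},{"dx":-0.126,"dy":-0.276,"dz":-0.19,"turn":0,"hand":1}]'
python3 - <<'E'
from path import *
c=load('scene'); p=world(c,240.7,236.7); print('knob',p,(p[:2]-H)@np.array([.2514,.9679]))
o=get_obs();print(o['joint_positions'],o['force'])
rows(range(-8,145,8),o['tool_pos'][:2])
E
```

```text
clock: 7.92
tool_pos: [0.5245, 0.0881, 0.2676]
tcp_rot: [[0.246, 0.969, -0.009], [0.969, -0.246, -0.001], [-0.004, -0.008, -1.0]]
force: [-0.2, -0.0, 0.2]
gripper_width: 0.0008
grip_force: 0.0
knob [0.57083973 0.17784536 0.04903035] 0.16223488591284502
[ 0.08605376  0.57323393 -0.5490909   1.79114305  0.36989915  0.8907131
 -0.87920366] [-0.15987769 -0.01445497  0.19151239]
-8 [ 0.013 -0.023]
0 [ 0.029 -0.018]
8 [ 0.043 -0.018]
16 [ 0.056 -0.025]
24 [ 0.067 -0.033]
32 [ 0.077 -0.043]
40 [ 0.086 -0.055]
48 [ 0.093 -0.067]
56 [ 0.1   -0.081]
64 [ 0.116 -0.098]
72 [ 0.13  -0.116]
80 [ 0.143 -0.133]
88 [ 0.154 -0.151]
96 [ 0.162 -0.167]
104 [ 0.156 -0.18 ]
112 [ 0.148 -0.192]
120 [ 0.138 -0.202]
128 [ 0.127 -0.211]
136 [ 0.115 -0.219]
144 [ 0.101 -0.224]
```

```bash
python3 -m crank '[{"dx":0.012,"dy":-0.022,"dz":0.004,"turn":0,"hand":1},{"dx":0.028,"dy":-0.018,"dz":0.006,"turn":0,"hand":1},{"dx":0.042,"dy":-0.018,"dz":0.006,"turn":0,"hand":1},{"dx":0.056,"dy":-0.024,"dz":0.006,"turn":0,"hand":1},{"dx":0.066,"dy":-0.032,"dz":0.006,"turn":0,"hand":1},{"dx":0.076,"dy":-0.042,"dz":0.006,"turn":0,"hand":1},{"dx":0.086,"dy":-0.054,"dz":0.006,"turn":0,"hand":1},{"dx":0.094,"dy":-0.066,"dz":0.006,"turn":0,"hand":1},{"dx":0.1,"dy":-0.08,"dz":0.006,"turn":0,"hand":1},{"dx":0.116,"dy":-0.098,"dz":0.006,"turn":0,"hand":1},{"dx":0.13,"dy":-0.116,"dz":0.006,"turn":0,"hand":1},{"dx":0.142,"dy":-0.132,"dz":0.006,"turn":0,"hand":1},{"dx":0.154,"dy":-0.15,"dz":0.006,"turn":0,"hand":1}]'
python3 - <<'E'
from path import *
p=get_obs()['tool_pos'];print('want',post(88))
c=grab('scene');cv2.imwrite('pics/k4.png',cv2.resize(c['img'][90:240,230:430][...,::-1],(800,600),interpolation=cv2.INTER_CUBIC))
rows(range(80,230,8),p[:2])
E
```

```text
clock: 9.55
tool_pos: [0.6038, 0.0127, 0.2738]
tcp_rot: [[0.248, 0.969, -0.001], [0.969, -0.248, 0.001], [0.0, -0.002, -1.0]]
force: [-2.7, 5.3, -0.2]
gripper_width: 0.0004
grip_force: 2.0
want [0.6013934  0.01282871]
80 [-0.016  0.018]
88 [-0.005  0.   ]
96 [ 0.003 -0.017]
104 [-0.003 -0.029]
112 [-0.011 -0.041]
120 [-0.021 -0.051]
128 [-0.032 -0.06 ]
136 [-0.044 -0.068]
144 [-0.057 -0.073]
152 [-0.073 -0.084]
160 [-0.089 -0.094]
168 [-0.105 -0.101]
176 [-0.121 -0.107]
184 [-0.137 -0.111]
192 [-0.15  -0.107]
200 [-0.162 -0.099]
208 [-0.173 -0.09 ]
216 [-0.182 -0.079]
224 [-0.19  -0.067]
```

View pics/k4.png

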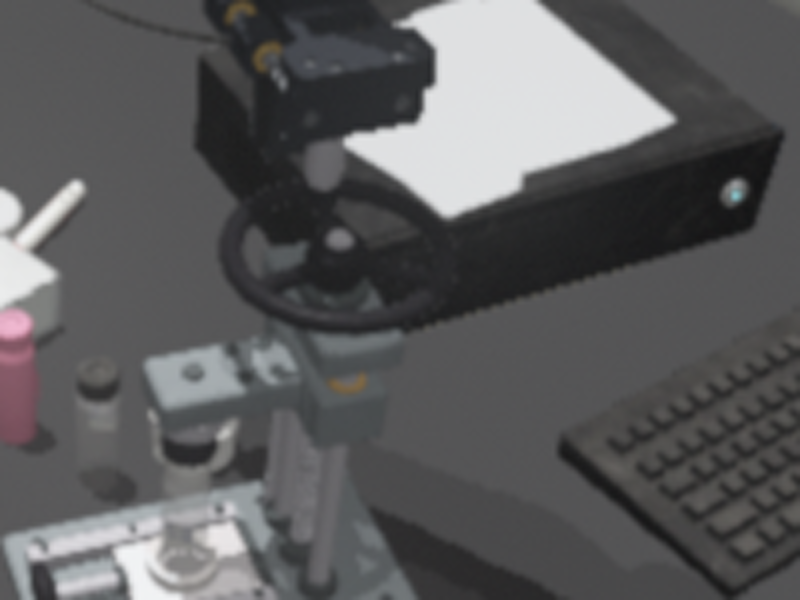

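The fingers have pushed the handle to about 90° (handle at (325,165), fingers behind it), and the stand is otherwise undisturbed. I continue.

```bash
python3 -m crank '[{"dx":0.003,"dy":-0.017,"dz":0,"turn":0,"hand":1},{"dx":-0.003,"dy":-0.029,"dz":0,"turn":0,"hand":1},{"dx":-0.011,"dy":-0.041,"dz":0,"turn":0,"hand":1},{"dx":-0.021,"dy":-0.051,"dz":0,"turn":0,"hand":1},{"dx":-0.032,"dy":-0.06,"dz":0,"turn":0,"hand":1},{"dx":-0.044,"dy":-0.068,"dz":0,"turn":0,"hand":1},{"dx":-0.057,"dy":-0.073,"dz":0,"turn":0,"hand":1},{"dx":-0.073,"dy":-0.084,"dz":0,"turn":0,"hand":1},{"dx":-0.089,"dy":-0.094,"dz":0,"turn":0,"hand":1},{"dx":-0.105,"dy":-0.101,"dz":0,"turn":0,"hand":1},{"dx":-0.121,"dy":-0.107,"dz":0,"turn":0,"hand":1},{"dx":-0.137,"dy":-0.111,"dz":0,"turn":0,"hand":1},{"dx":-0.15,"dy":-0.107,"dz":0,"turn":0,"hand":1},{"dx":-0.162,"dy":-0.099,"dz":0,"turn":0,"hand":1},{"dx":-0.173,"dy":-0.09,"dz":0,"turn":0,"hand":1},{"dx":-0.182,"dy":-0.079,"dz":0,"turn":0,"hand":1}]'
python3 - <<'E'
from path import *
o=get_obs();p=o['tool_pos'];print('want',post(216),o['joint_positions'])
c=grab('scene');cv2.imwrite('pics/k5.png',cv2.resize(c['img'][90:240,230:430][...,::-1],(800,600),interpolation=cv2.INTER_CUBIC))
rows(range(208,365,8),p[:2])
E
```

```text
clock: 11.6
tool_pos: [0.5113, -0.0278, 0.2739]
tcp_rot: [[0.249, 0.968, -0.003], [0.968, -0.249, -0.003], [-0.003, -0.002, -1.0]]
force: [-0.9, -4.5, 3.5]
gripper_width: 0.0001
grip_force: 2.5
want [ 0.5125624  -0.02681766] [ 0.32091874  0.53795175 -0.56485543  1.84315399  0.36977505  0.86997793
 -0.67515401]
208 [ 0.012 -0.009]
216 [0.003 0.002]
224 [-0.005  0.014]
232 [-0.011  0.027]
240 [-0.023  0.043]
248 [-0.039  0.06 ]
256 [-0.052  0.078]
264 [-0.064  0.095]
272 [-0.074  0.113]
280 [-0.075  0.127]
288 [-0.067  0.14 ]
296 [-0.058  0.151]
304 [-0.048  0.16 ]
312 [-0.036  0.169]
320 [-0.024  0.175]
328 [-0.009  0.182]
336 [0.007 0.193]
344 [0.023 0.202]
352 [0.039 0.209]
360 [0.055 0.214]
```

View pics/k5.png

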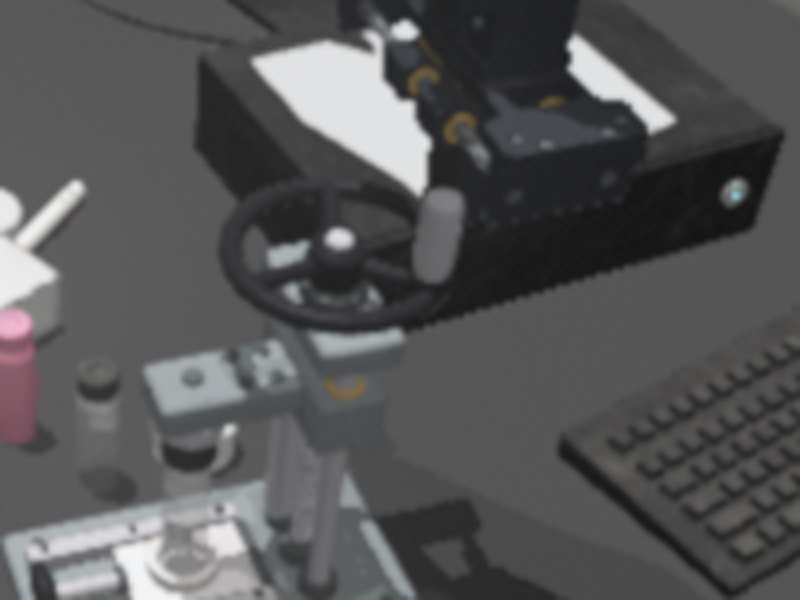

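The handle is now at (440,235) with the fingers behind it. I work out its angle from the handle top at (443,200).

```bash
cat >> path.py <<'E'
def atz(c,u,v,z):
    r=c['attitude']@np.array([(u-c['cx'])/c['fx'],(v-c['cy'])/c['fy'],1]); return c['position']+r*(z-c['position'][2])/r[2]
def wheel(c,u,v,hu=None,hv=None):
    h=atz(c,u,v,.305)[:2]; d=h-H; return np.round(h,4),np.linalg.norm(d),np.degrees(np.arctan2(d[1],d[0]))
E
python3 - <<'E'
from path import *
c=load('scene')
for v in(196,200,204):print(wheel(c,230+443/4,90+v/4))
print(atz(c,230+340/4,90+239/4,.26))
print('first', wheel(c,190+319/600*190,110+70/600*190))
E
```

```text
(array([ 0.4934, -0.0029]), np.float64(0.050345781506473876), np.float64(-154.88000799039926))
(array([ 0.491 , -0.0009]), np.float64(0.051779981142078074), np.float64(-158.04403089760973))
(array([0.4885, 0.0011]), np.float64(0.053354185434230456), np.float64(-161.01295872868803))
[0.53549492 0.02075722 0.26      ]
first (array([0.5602, 0.0657]), np.float64(0.051783984477511535), np.float64(65.79488209348642))
```

```bash
python3 -m crank '[{"dx":-0.005,"dy":0.014,"dz":0,"turn":0,"hand":1},{"dx":-0.011,"dy":0.027,"dz":0,"turn":0,"hand":1},{"dx":-0.023,"dy":0.043,"dz":0,"turn":0,"hand":1},{"dx":-0.039,"dy":0.06,"dz":0,"turn":0,"hand":1},{"dx":-0.052,"dy":0.078,"dz":0,"turn":0,"hand":1},{"dx":-0.064,"dy":0.095,"dz":0,"turn":0,"hand":1},{"dx":-0.074,"dy":0.113,"dz":0,"turn":0,"hand":1},{"dx":-0.075,"dy":0.127,"dz":0,"turn":0,"hand":1},{"dx":-0.067,"dy":0.14,"dz":0,"turn":0,"hand":1},{"dx":-0.058,"dy":0.151,"dz":0,"turn":0,"hand":1},{"dx":-0.048,"dy":0.16,"dz":0,"turn":0,"hand":1},{"dx":-0.036,"dy":0.169,"dz":0,"turn":0,"hand":1},{"dx":-0.024,"dy":0.175,"dz":0,"turn":0,"hand":1},{"dx":-0.009,"dy":0.182,"dz":0,"turn":0,"hand":1},{"dx":0.007,"dy":0.193,"dz":0,"turn":0,"hand":1},{"dx":0.007,"dy":0.193,"dz":0,"turn":0,"hand":1}]'
python3 - <<'E'
from path import *
o=get_obs();p=o['tool_pos'];print('want',post(336))
c=grab('scene');cv2.imwrite('pics/k6.png',cv2.resize(c['img'][90:240,230:430][...,::-1],(800,600),interpolation=cv2.INTER_CUBIC))
rows(range(328,365,4),p[:2])
E
```

```text
clock: 13.65
tool_pos: [0.5182, 0.0706, 0.2744]
tcp_rot: [[0.248, 0.969, 0.003], [0.969, -0.248, 0.002], [0.002, 0.002, -1.0]]
force: [0.2, -0.0, -0.8]
gripper_width: 0.0005
grip_force: 0.2
want [0.51452927 0.06871341]
328 [-0.023 -0.014]
332 [-0.015 -0.009]
336 [-0.007 -0.004]
340 [0.001 0.001]
344 [0.009 0.005]
348 [0.017 0.009]
352 [0.025 0.012]
356 [0.033 0.015]
360 [0.041 0.017]
364 [0.049 0.018]
```

View pics/k6.png

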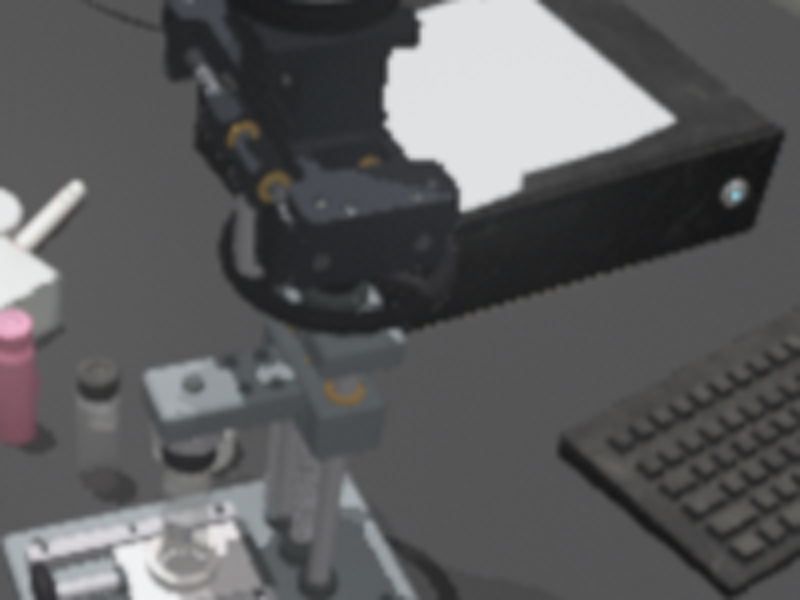

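```bash
python3 -m crank '[{"dx":-0.02,"dy":-0.008,"dz":0,"turn":0,"hand":1},{"dx":-0.02,"dy":-0.008,"dz":0,"turn":0,"hand":1},{"dx":-0.02,"dy":-0.008,"dz":0.1,"turn":0,"hand":1},{"dx":-0.02,"dy":-0.008,"dz":0.2,"turn":0,"hand":1},{"dx":0.14,"dy":0.3,"dz":0.2,"turn":0,"hand":1},{"dx":0.14,"dy":0.3,"dz":0.2,"turn":0,"hand":1},{"dx":0.14,"dy":0.3,"dz":0.2,"turn":0,"hand":1},{"dx":0.14,"dy":0.3,"dz":0.2,"turn":0,"hand":1},{"dx":0.14,"dy":0.3,"dz":0.2,"turn":0,"hand":1}]'
python3 - <<'E'
from path import *
c=grab('scene');cv2.imwrite('pics/k7.png',cv2.resize(c['img'][110:300,190:380][...,::-1],(600,600),interpolation=cv2.INTER_CUBIC))
E
```

```text
clock: 14.82
tool_pos: [0.5865, 0.2189, 0.3741]
tcp_rot: [[0.249, 0.969, 0.0], [0.969, -0.249, -0.001], [-0.001, 0.0, -1.0]]
force: [0.3, -0.3, 1.0]
gripper_width: 0.0003
grip_force: 0.0
```

View pics/k7.png

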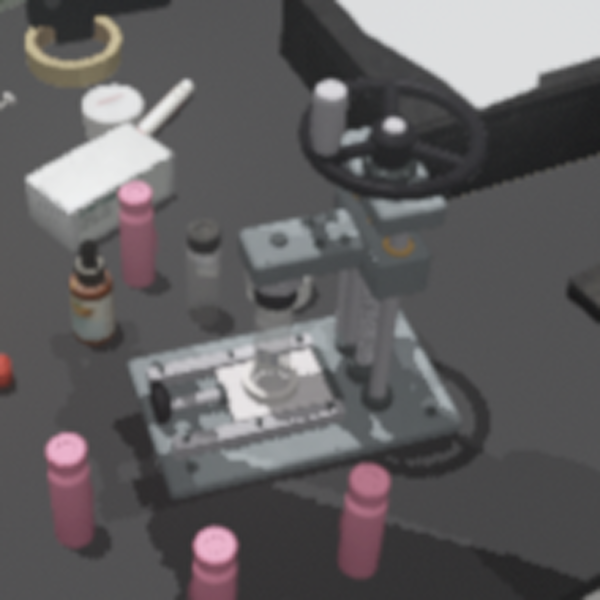

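The handle top is now at (331,89), against (320,70) at the start. The wheel is a little short of a full turn, and the vial is upright under the foot.

```bash
python3 - <<'E'
from path import *
c=load('scene');Hs=atz(c,190+394/600*190,110+125/600*190,.26)[:2];print(Hs)
k=190/600;A=[]
for q in((320,70),(331,89)):
    d=atz(c,190+q[0]*k,110+q[1]*k,.305)[:2]-Hs; A.append(np.degrees(np.arctan2(d[1],d[0])));print(d,np.linalg.norm(d),A[-1])
T=360-(A[1]-A[0]);print('turned',T)
p=get_obs()['tool_pos']; 
for d,g in((T,.014),(T,.005),(T,0),(352,0),(358,0),(360,0),(362,0)): print(d,g,(post(d,g)-p[:2])/.5)
E
```

```text
[0.53616941 0.02083435]
[0.0237453  0.04437055] 0.05032479743966188 61.84614208577083
[0.00444271 0.04970646] 0.04990460305998431 84.89253935660871
turned 336.9536027291621
336.9536027291621 0.014 [-0.16994522 -0.29515763]
336.9536027291621 0.005 [-0.1520359  -0.29696214]
336.9536027291621 0 [-0.14208628 -0.29796465]
352 0 [-0.11141271 -0.28341674]
358 0 [-0.09940006 -0.27962891]
360 0 [-0.09546136 -0.2786352 ]
362 0 [-0.09156346 -0.27777811]
```

```bash
python3 -m crank '[{"dx":-0.18,"dy":-0.295,"dz":0,"turn":0,"hand":1},{"dx":-0.18,"dy":-0.295,"dz":0,"turn":0,"hand":1},{"dx":-0.18,"dy":-0.295,"dz":0,"turn":0,"hand":1},{"dx":-0.18,"dy":-0.295,"dz":0,"turn":0,"hand":1},{"dx":-0.18,"dy":-0.295,"dz":0,"turn":0,"hand":1},{"dx":-0.18,"dy":-0.295,"dz":-0.1,"turn":0,"hand":1},{"dx":-0.18,"dy":-0.295,"dz":-0.2,"turn":0,"hand":1},{"dx":-0.18,"dy":-0.295,"dz":-0.2,"turn":0,"hand":1},{"dx":-0.165,"dy":-0.296,"dz":-0.2,"turn":0,"hand":1},{"dx":-0.15,"dy":-0.297,"dz":-0.2,"turn":0,"hand":1},{"dx":-0.14,"dy":-0.297,"dz":-0.2,"turn":0,"hand":1},{"dx":-0.13,"dy":-0.292,"dz":-0.2,"turn":0,"hand":1},{"dx":-0.12,"dy":-0.287,"dz":-0.2,"turn":0,"hand":1},{"dx":-0.11,"dy":-0.283,"dz":-0.2,"turn":0,"hand":1},{"dx":-0.1,"dy":-0.28,"dz":-0.2,"turn":0,"hand":1},{"dx":-0.092,"dy":-0.278,"dz":-0.2,"turn":0,"hand":1},{"dx":-0.092,"dy":-0.278,"dz":-0.2,"turn":0,"hand":1},{"dx":-0.092,"dy":-0.278,"dz":-0.2,"turn":0,"hand":1}]'
python3 -m crank '[{"dx":-0.03,"dy":0,"dz":0,"turn":0,"hand":1},{"dx":-0.03,"dy":0,"dz":0,"turn":0,"hand":1},{"dx":-0.03,"dy":0,"dz":0.1,"turn":0,"hand":1},{"dx":-0.03,"dy":0,"dz":0.2,"turn":0,"hand":1},{"dx":0.1,"dy":0.28,"dz":0.2,"turn":0,"hand":1},{"dx":0.1,"dy":0.28,"dz":0.2,"turn":0,"hand":1},{"dx":0.1,"dy":0.28,"dz":0.2,"turn":0,"hand":1},{"dx":0.1,"dy":0.28,"dz":0.2,"turn":0,"hand":1},{"dx":0.1,"dy":0.28,"dz":0.2,"turn":0,"hand":1}]'
python3 - <<'E'
from path import *
old=load('scene'); c=grab('scene')
# bright handle-top search by template from the previous picture, at the handle's cap (u,v)=(294.8,138.2)
g=lambda i:cv2.cvtColor(i['img'],cv2.COLOR_RGB2GRAY)
T=g(old)[132:146,287:303]; R=cv2.matchTemplate(g(c)[118:160,270:320],T,cv2.TM_CCOEFF_NORMED)
_,m,_,l=cv2.minMaxLoc(R); du,dv=l[0]+270-287,l[1]+118-132; print(m,du,dv)
Hs=np.array([.5362,.0208])
d=atz(c,294.8+du,138.2+dv,.305)[:2]-Hs;a=np.degrees(np.arctan2(d[1],d[0]));print(np.linalg.norm(d),a,'turned',360-(a-61.85))
E
```

```text
clock: 17.12
tool_pos: [0.5411, 0.0814, 0.2744]
tcp_rot: [[0.248, 0.969, 0.002], [0.969, -0.248, 0.001], [0.001, 0.001, -1.0]]
force: [-1.3, 0.1, -0.6]
gripper_width: 0.0003
grip_force: 0.9
clock: 18.25
tool_pos: [0.5911, 0.2197, 0.3743]
tcp_rot: [[0.25, 0.968, 0.001], [0.968, -0.25, -0.001], [-0.001, 0.001, -1.0]]
force: [-0.4, -0.8, -0.0]
gripper_width: 0.0003
grip_force: 0.0
0.9673161506652832 -3 -6
0.04944933685822643 62.07456011000906 turned 359.77543988999093
```

```bash
python3 -c "
from station import finish_job
print(finish_job())"
```

```text
the job is handed in; nothing more can be done
None
```

I handed the job in with the table pushed to its stop and the wheel turned clockwise to about 360° by camera (roughly ±3°). The vial was upright under the foot and the other things looked unmoved in the last picture I viewed, taken at 337°; I could not measure the foot's load, and no verdict was returned.

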